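Press a jar's cap down on the jar press and hold it

TASK

Press the cap tight on the spice jar with the purple cap: stand that jar upright in the black cup of the jar press's sled, push the sled by its red handle fully home under the press head, then push the big red knob on top down past its first two clicks to the third and keep it there. The knob springs back if let go, so finish while still holding it down, and leave the mug, the green pepper jar and the white tub alone.

Things in the scene. Friction and masses are not known exactly. Their poses are not given: they have to be found in the camera images.
- jar: the loose spice jar with a purple cap: round, 42 mm across, 100 mm tall, mass 0.06 to 0.12 kg. It stands upright on the worktop. Origin: centre of its underside, z up.
- jar_press: white bench press for jar caps, fixed. Origin on the worktop under the pressing axis; +x level, towards its column (sled goes home along +x); z up. In its frame, mm: base x -185 to 115, y +/-52, top z 14; guide rails y +/-40, x -185 to 30, top z 32; column x 65 to 105; overhanging head x -40 to 105, y +/-30, z 170 to 210.
- sled (a joint): travel of the sled along the press's +x in m: 0 fully out (loading place, its cup 140 mm from the pressing axis), 0.14 home against the stop, cup under the head. It stays where it is left; about 1.5 N of friction.
- sled_cup (a point): centre of the floor of the sled's black cup, a ring 62 mm outside, 52 mm inside, 12 mm deep, open at the top; floor 25 mm above the worktop. A jar stands in it with 5 mm play all round.
- sled_handle (a point): top centre of the sled's red upright handle post, 20 mm in diameter, 40 mm tall (32 to 72 mm above the worktop), 110 mm from the cup's centre along the press's -x. It moves with the sled.
- plunger (a joint): plunger travel down, m: 0 at rest (up), clicks at 0.011, 0.023, 0.034, firm stop at 0.036. A spring always pushes it up: 7 N at rest, 10 N at the third click, +/-3 N round the clicks, 4 N more from the pad on a jar. Three black rings on the steel shaft under the knob sink into the head one by one, the topmost at the third click.
- knob_top (a point): centre of the flat top of the red knob on the plunger (50 mm in diameter, 26 mm thick, nothing above it), on the pressing axis, 280 mm above the worktop at rest; it moves down with the plunger.
- pad: round rubber pad at the lower end of the plunger, 36 mm in diameter, on its own soft spring (500 N/m, 14 mm travel). Origin: centre of its underside, 151 mm above the worktop at rest; it meets the cap of a jar in the cup after 26 mm of plunger travel.
- pepper_jar: bystander, leave alone: jar with a green label and a black and green cap, 45 mm across, 105 mm tall. Origin: centre of its underside.
- salt_tub: bystander, leave alone: white tub with a white lid, 57 mm across, 90 mm tall. Origin: centre of its underside.
- mug: bystander, leave alone: green mug, 79 x 109 x 98 mm with its handle. Origin: centre of its underside.
Mind the look-alikes: they are no part of the job. Leave any orange, pink or yellow look-alike of the jar alone.

How it is judged (in metres and radians):
On the way, in this order (a step that is already met when the one before it is completed fails the run):
1. the purple-capped jar stands upright in the sled's cup (horizontal distance between jar and sled_cup below 0.008 m and z of jar in the frame of sled_cup below 0.005 m and angle between jar's own z axis and vertical below 0.08 rad and value of joint sled below 0.1 m and contact force between the fingers and jar below 0.1 N), for 0.2 s.
2. the sled is fully home with the jar standing in it (value of joint sled above 0.134 m and horizontal distance between jar and sled_cup below 0.008 m and angle between jar's own z axis and vertical below 0.08 rad), for 0.2 s.
3. the knob is pressed past two clicks to the third, the pad on the jar (value of joint plunger above 0.031 m and contact force between pad and jar above 1.5 N), for 0.3 s.
At the end, for the whole second after the job is handed in: Robot still pushes the knob (over 4 N), plunger pressed over 31 mm (third click), pad on the jar with over 1.5 N; sled home (over 134 mm); jar upright (0.08 rad) on the cup floor within 8 mm of its centre (all of step 2 and all of step 3 and contact force between any of the fingers, the arm and jar_press above 4 N and z of jar in the frame of sled_cup below 0.005 m); the arm keeps its last pose, push and grip.
It fails at once if the pepper jar, the white tub or the mug is moved by more than 3 cm or tipped over (distance of any of pepper_jar, salt_tub, mug from where it was at the start of the episode above 0.03 m or angle between any of pepper_jar, salt_tub, mug's own z axis and vertical above 0.5 rad).
It also fails if it takes over 58 s, if anything falls off the work surface, if the arm or the gripper's body presses on something with over 40 N, if the wrist force passes 120 N, or if a joint passes its speed limit or range.

ROBOT

A 6-joint arm with a two-finger parallel gripper is mounted at the origin on a cart in front of the work surface, level with it; the furniture and walls round the work are solid. World frame = base frame: x ahead of the robot, y to its left, z up, the work surface at z = 0. Lengths are in mm, angles in rad, forces in N, time in s.
With the tool pointing down it reaches from about 250 to 775 mm from the base axis. Payload 4 kg.
Tool frame: the origin (TCP) lies midway between the tips of the shut fingers; the grasp point (between the pads) lies 19 mm behind it; z points along the fingers, y is the direction in which the jaws open and shut (so a half turn about z gives the same grasp; the last joint's range is limited). The gripper opens to 94 mm and grips with 3 to 60 N. Pads are 16 mm wide; open, the fingers measure 119 mm over their backs; the gripper's body (75 mm by 177 mm) begins 78 mm behind the grasp point.
Start: joints at [1.241, 0.087, 1.371, -0, 1.684, -0.103], TCP at [123.682, 535.932, 205.506] pointing down, gripper open.
Joint ranges: [-3.1, 3.1], [-0.76, 2.03], [0.27, 2.55], [-1.08, 4.22], [0.17, 2.65], [-2.57, 2.57]. Speed limits (rad/s): [2.79, 2.79, 3.14, 3.14, 3.14, 3.14].

INTERFACE

Orientations are given as a unit quaternion [x, y, z, w].
In Python, from plant import arm, read_camera, calibration, boxes_of, silhouettes gives the robot as it stands. The module is installed in compiled form; this text tells all that it offers.
- The arm moves only by the tool carry_out, never from a script. Its argument "motion" is a list that holds one entry, the list of rows, each a list of 6 numbers: the shift along the tool's x, y, z as a fraction of full scale, then the turn, a rotation vector about the tool's x, y, z as a fraction of full scale. In form: [[[dx, dy, dz, rx, ry, rz], ...]]. A call has 1 to 5 rows; each row is the pose to reach, as a shift and turn from the pose measured when the call began, along the tool's axes at that moment; what a row does not reach only later rows make up. Full scale, the value 1, is 0.2 m for a shift and 90 degrees for a turn. A row lasts 1/8 s, in which the tool goes at most 62.5 mm and 10.7 degrees, less where a joint would pass 70% of its speed; a pose out of reach is approached as far as the arm can. A call with a number of a shift or a turn outside -1 to 1 is refused whole. A call with a gripper value outside its range is refused whole. "fingers" is the opening, from 0 (shut) to 1 (fully open), set as the call begins (left out, the last holds). The fingers move at their own pace and stop on an object; "grip_force" is the grip in N (left out, the last holds). Time passes only in rows, so rows that repeat a pose let the fingers close. It gives the time, the measured TCP pose, the force and the opening at its end, in the units of the state.
- arm.get_obs(): the state, without advancing time (a new reading comes with each control period).
- read_camera(name): name is "scene" or "top" or "wrist"; returns the picture (420x560x3 uint8, red, green, blue); there is no depth.
- calibration(name): a dict with "fx", "fy", "cx", "cy" (pixels), "R" (3x3) and "t" (3): a world point X has camera coordinates R X + t; the wrist camera has in their place "mount" (4x4, takes a point from camera to tool coordinates, whose origin is the TCP and whose axes are the flange's). Camera axes: x right, y down, z forward; pixel columns grow to the right and rows downward; lengths in mm; the calibration is good to about 2 mm. A picture is of the moment at which its call begins: read the wrist's pose just before it. calibration takes no time and is no camera call.
- arm.hand_in(): hands the job in, once; it reports no verdict.
Trained networks look in the newest picture that a camera, given by its name, has taken for a name from the list of things; names that differ only in an ending like _2 or _b are one class to them, and where a whole thing is asked for, a point or a joint stands for the part that bears it (a point fixed in the world has none). Each returns a list of dicts, best first, with "confidence" (0 to 1); they miss things now and then, are a little off and sometimes report something else, mostly with a low value. They report only what shows in the picture. A call takes as long as a camera call. They do not tell look-alikes from the thing itself.
- boxes_of(thing, camera): "point" ([x, y, z] in mm, in world coordinates, good to about 4 mm: the middle of the surface that is visible of it).
- silhouettes(thing, camera): "region" (420x560 bool, what is visible of it).
The state is a dict: "time_s": time; "q": joint angles; "joint_velocities": joint speeds; "joint_torque": joint torques, N m; "tcp_pos": TCP position; "tcp_rot": TCP orientation; "contact_force": force on the tool from outside, world axes, zero at the start; "moment": the same for the moment, N m; "width": finger opening in mm.
Only numpy, scipy, OpenCV 4.12 (cv2) and the standard library are available. Lean on these libraries where they do the work, as an engineer would, in place of code of your own. Each camera call takes 0.05 s, during which the arm holds its last target. There are 200 camera calls.

## Working session

There is one attempt and no reset: what is moved stays moved. The work goes in short steps, Python scripts to look and compute and a tool call to move; the robot and the scene stay as the last step left them, time stands still between calls to the robot, and variables do not carry over. Pictures are saved under pics/ and viewed, about 8 in all and at most 12, crops included, and the job is handed in when it is done.

Besides the shell and the picture viewer there is one more tool, called after ">>>" as name([rows], argument=value, ...), one row to a line, values as JSON. carry_out: Moves the arm, as the interface text tells. Its arguments: {"type":"object","properties":{"motion":{"type":"array"},"fingers":{"type":"number"},"grip_force":{"type":"number"}},"required":["motion"]}

```bash
mkdir -p pics
cat > h.py <<'E'
import numpy as np, cv2
from plant import arm, read_camera, calibration, boxes_of, silhouettes
from scipy.spatial.transform import Rotation as R
def save(img,n): cv2.imwrite('pics/'+n,img[:,:,::-1])
def proj(n,X):
    c=calibration(n); p=np.array(c['R'])@np.array(X,float)+np.array(c['t']).ravel()
    return c['fx']*p[0]/p[2]+c['cx'], c['fy']*p[1]/p[2]+c['cy']
def ray(n,u,v,z,obs=None):
    c=calibration(n); d=np.array([(u-c['cx'])/c['fx'],(v-c['cy'])/c['fy'],1])
    if n=='wrist':
        M=np.array(c['mount']); T=R.from_quat(obs['tcp_rot']).as_matrix()
        o=T@M[:3,3]+np.array(obs['tcp_pos']); w=T@M[:3,:3]@d
    else:
        Rm=np.array(c['R']); t=np.array(c['t']).ravel(); o=-Rm.T@t; w=Rm.T@d
    return o+w*(z-o[2])/w[2]
def rel(target):  # world mm -> fractions in tool axes
    o=arm.get_obs(); T=R.from_quat(o['tcp_rot']).as_matrix()
    return (T.T@(np.array(target)-o['tcp_pos'])/200).round(3)
E
python3 - <<'E'
from h import *
o=arm.get_obs(); print(o['time_s'],o['tcp_pos'],o['tcp_rot'],R.from_quat(o['tcp_rot']).as_matrix().round(2))
a=read_camera('scene'); b=read_camera('top'); save(a,'s1.png'); save(b,'t1.png')
for cam in ('top','scene'):
  for t in ['jar','sled_cup','sled_handle','knob_top','jar_press','pepper_jar','salt_tub','mug']:
    print(cam,t,[(np.round(d['point']),round(d['confidence'],2),np.round(proj(cam,d['point']))) for d in boxes_of(t,cam)][:4])
E
```

```text
0.0 [123.50925915 535.3964671  204.32120653] [ 1.13141814e-01  9.93578256e-01 -1.06159992e-03 -2.28968751e-04] [[-0.97  0.22 -0.  ]
 [ 0.22  0.97 -0.  ]
 [ 0.   -0.   -1.  ]]
top jar [(array([556., 404., 100.]), 0.69, array([165., 197.])), (array([536., 300., 104.]), 0.64, array([207., 205.])), (array([434., 208.,  99.]), 0.59, array([245., 247.])), (array([357., 215., 101.]), 0.54, array([242., 280.]))]
top sled_cup [(array([523.,  20.,  28.]), 0.78, array([320., 215.]))]
top sled_handle [(array([526.,  18.,  26.]), 0.67, array([321., 214.])), (array([692., 159.,  40.]), 0.15, array([266., 149.]))]
top knob_top [(array([ 522., -116.,  280.]), 0.9, array([396., 201.]))]
top jar_press [(array([515., -85.,  31.]), 0.65, array([361., 218.]))]
top pepper_jar [(array([474., 417., 100.]), 0.84, array([158., 230.]))]
top salt_tub [(array([418., 302.,  87.]), 0.83, array([206., 254.])), (array([525.,  19.,  24.]), 0.6, array([320., 214.]))]
top mug [(array([694., 160.,  40.]), 0.58, array([266., 148.]))]
scene jar [(array([360., 197.,  63.]), 0.95, array([211., 267.])), (array([430., 195.,  64.]), 0.93, array([239., 252.])), (array([553., 392.,  62.]), 0.73, array([234., 198.])), (array([414., 289.,  83.]), 0.47, array([209., 229.]))]
scene sled_cup [(array([527.,  20.,  24.]), 0.93, array([328., 288.]))]
scene sled_handle [(array([526.,  19.,  19.]), 0.89, array([328., 290.]))]
scene knob_top [(array([ 522., -123.,  280.]), 0.97, array([403., 216.]))]
scene jar_press []
scene pepper_jar [(array([469., 406.,  72.]), 0.63, array([203., 204.])), (array([ 523., -123.,  280.]), 0.56, array([403., 216.]))]
scene salt_tub [(array([413., 287.,  80.]), 0.91, array([209., 231.]))]
scene mug [(array([663., 147.,  63.]), 0.88, array([330., 221.])), (array([475., 406.,  72.]), 0.31, array([205., 203.]))]
```

```bash
python3 -c "
import cv2
a=cv2.imread('pics/t1.png')[120:320,130:470]; cv2.imwrite('pics/t1c.png',cv2.resize(a,(800,470),interpolation=cv2.INTER_CUBIC))
a=cv2.imread('pics/s1.png')[150:350,150:450]; cv2.imwrite('pics/s1c.png',cv2.resize(a,(800,533),interpolation=cv2.INTER_CUBIC))"
```

```text
(no output)
```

View pics/t1c.png

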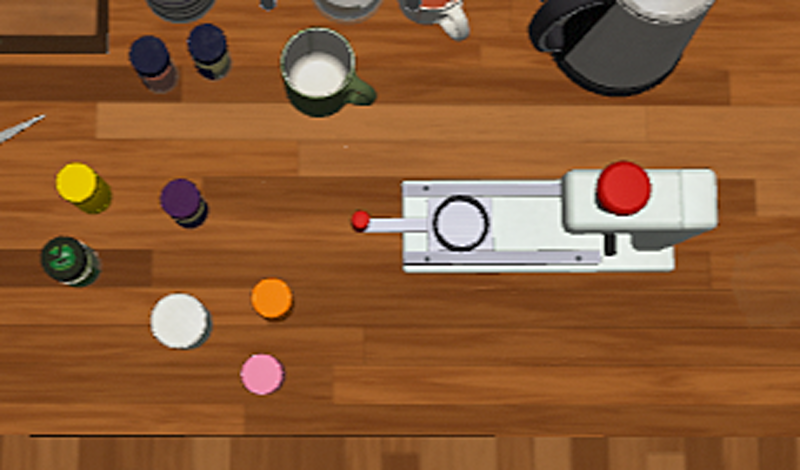

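View pics/s1c.png

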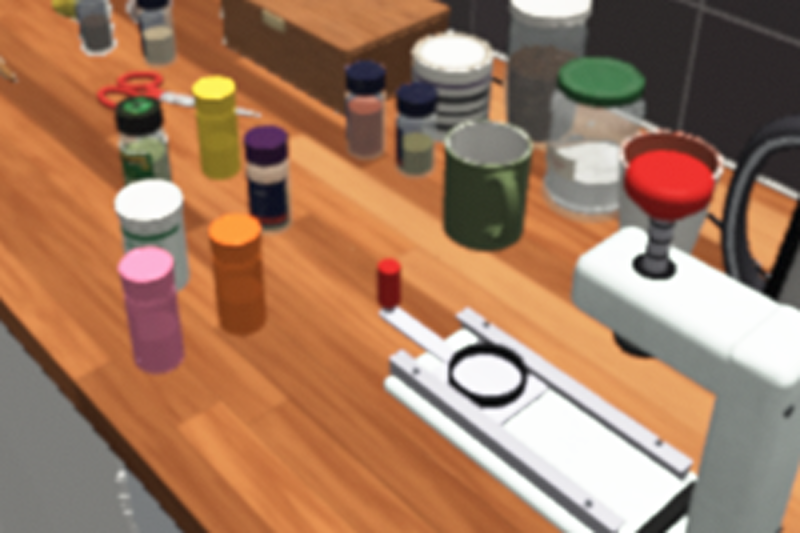

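The purple-capped jar is at crop (182,202) in the top view and (267,145) in the scene view, which is (207,206) in the full top image. The look-alikes are yellow (77,182), orange (272,298), pink (262,373), and two navy-capped jars at the back, (152,57) and (208,45). Only the first has a purple cap, and both enlarged crops show it. Next I measure by colour in the top view.

Run:
```python
from h import *
b=cv2.imread('pics/t1.png'); hsv=cv2.cvtColor(b,cv2.COLOR_BGR2HSV)
def blob(m,near,r=14):
    vv,uu=np.nonzero(m); k=np.hypot(uu-near[0],vv-near[1])<r; return (uu[k].min()+uu[k].max())/2,(vv[k].min()+vv[k].max())/2,uu[k].mean(),vv[k].mean(),k.sum()
print(hsv[205,207],hsv[213,283],hsv[201,396])
H,S,V=hsv[...,0].astype(int),hsv[...,1],hsv[...,2]
red=((H<6)|(H>174))&(S>170)&(V>60)
pur=(H>130)&(H<165)&(S>80)
for n,m,p,r,z in (('jar',pur,(207,205),14,100),('handle',red,(283,213),9,72),('knob',red,(396,201),18,280)):
    x=blob(m,p,r); print(n,np.round(x,1),ray('top',x[0],x[1],z).round(1),ray('top',x[2],x[3],z).round(1))
# cup black ring
blk=(V<70); vv,uu=np.nonzero(blk); k=np.hypot(uu-325,vv-215)<18
(c,ax,an)=cv2.fitEllipse(np.c_[uu[k],vv[k]].astype(np.float32)); print('cup',c,ax,ray('top',c[0],c[1],37))
for xx in silhouettes('sled_cup','top')[:1]: pass
c=calibration('top'); print('cam',(-np.array(c['R']).T@np.array(c['t']).ravel()).round(),c['fx'])
# base edges direction
```

```text
[148 126  77] [  1 201 218] [  1 214 206]
jar [207.5 206.  206.6 204.6 231. ] [534.3 300.1 100. ] [537.8 302.3 100. ]
handle [283.  214.  282.9 213.1  45. ] [519.2 116.1  72. ] [521.6 116.4  72. ]
knob [394.5 199.5 394.6 199.6 402. ] [ 523.9 -114.   280. ] [ 523.6 -114.1  280. ]
cup (325.4229736328125, 215.9939422607422) (21.044118881225586, 26.660369873046875) [519.19222829   7.09617711  37.        ]
cam [ 349.  144. 1376.] 529.8664784536518
```

>>> carry_out([
  [[0,0,-0.3,0,0,-0.11],[0,0,-0.3,0,0,-0.22],[0,0,-0.3,0,0,-0.33],[0,0,-0.3,0,0,-0.44],[0,0,-0.3,0,0,-0.55]],
], fingers=0.85)

```text
time_s: 1.58
tcp_pos: [123.7, 535.9, 265.5]
tcp_rot: [-0.316, 0.949, 0.0, 0.0]
contact_force: [-0.3, -0.2, 0.0]
width: 80.1
```

>>> carry_out([
  [[-0.08,-0.2,0,0,0,0.11],[-0.16,-0.4,0,0,0,0.22],[-0.25,-0.6,0,0,0,0.33],[-0.33,-0.8,0,0,0,0.44],[-0.42,-0.98,0,0,0,0.55]],
])

```text
time_s: 2.2
tcp_pos: [309.5, 428.5, 265.7]
tcp_rot: [0.113, 0.994, 0.0, 0.0]
contact_force: [0.5, 0.2, 0.7]
width: 79.6
```

Run:
```python
from h import *
o=arm.get_obs(); print(o['tcp_pos'],o['q'],R.from_quat(o['tcp_rot']).as_matrix().round(2)); print(rel([535,300,260]))
```

```text
[309.5287541  428.5187854  265.73274866] [ 8.37914808e-01  3.50487391e-02  1.30741854e+00  8.18266322e-05
  1.79849722e+00 -5.05823633e-01] [[-0.97  0.23  0.  ]
 [ 0.23  0.97  0.  ]
 [-0.    0.   -1.  ]]
[-1.243 -0.372  0.029]
```

>>> carry_out([
  [[-0.2,-0.06,0,0,0,0.11],[-0.4,-0.12,0,0,0,0.22],[-0.6,-0.18,0,0,0,0.33],[-0.8,-0.24,0,0,0,0.44],[-0.95,-0.3,0,0,0,0.55]],
])

```text
time_s: 2.82
tcp_pos: [482.6, 326.3, 265.5]
tcp_rot: [0.522, 0.853, 0.0, -0.0]
contact_force: [0.0, 1.4, -0.3]
width: 79.9
```

Run:
```python
from h import *
o=arm.get_obs(); print(o['tcp_pos'],o['q'],R.from_quat(o['tcp_rot']).as_matrix().round(2)); print(rel([535,300,220]))
```

```text
[482.57005614 326.27476082 265.46596406] [4.97065875e-01 1.56947976e-01 1.17575325e+00 2.28741046e-04
 1.80853609e+00 2.39327173e-02] [[-0.46  0.89  0.  ]
 [ 0.89  0.46  0.  ]
 [ 0.    0.   -1.  ]]
[-0.236  0.173  0.227]
```

>>> carry_out([
  [[-0.1,0.08,0.1,0,0,0.1],[-0.2,0.15,0.2,0,0,0.2],[-0.236,0.173,0.227,0,0,0.304],[-0.236,0.173,0.227,0,0,0.304]],
])

```text
time_s: 3.32
tcp_pos: [535.0, 299.4, 218.9]
tcp_rot: [0.708, 0.706, -0.001, -0.0]
contact_force: [-0.6, 0.6, 1.2]
width: 80.2
```

Run:
```python
from h import *
o=arm.get_obs(); print(o['tcp_pos'],R.from_quat(o['tcp_rot']).as_matrix().round(2))
w=read_camera('wrist'); save(w,'w1.png')
print([(d['point'],d['confidence']) for d in boxes_of('jar','wrist')])
hsv=cv2.cvtColor(w,cv2.COLOR_RGB2HSV); H,S=hsv[...,0],hsv[...,1]
m=((H>130)&(H<165)&(S>80)).astype(np.uint8)
n,l,s,c=cv2.connectedComponentsWithStats(m); i=1+np.argmax(s[1:,4]); print(s[i],c[i])
x,y,ww,hh=s[i][:4]; print(ray('wrist',x+ww/2,y+hh/2,100,o),ray('wrist',*c[i],100,o))
```

```text
[534.99891759 299.44218984 218.91376153] [[ 0.  1. -0.]
 [ 1. -0. -0.]
 [-0. -0. -1.]]
[([541.5, 309.8, 97.8], 0.78), ([455.4, 220.8, 24.7], 0.76), ([371.0, 230.3, 84.6], 0.64), ([555.1, 409.1, 99.7], 0.61), ([527.2, 13.7, 27.6], 0.26)]
[ 264  169   48   47 1755] [287.07464387 192.37150997]
[541.72442372 303.32817503 100.        ] [540.9555832  303.44191544 100.        ]
```

View pics/w1.png

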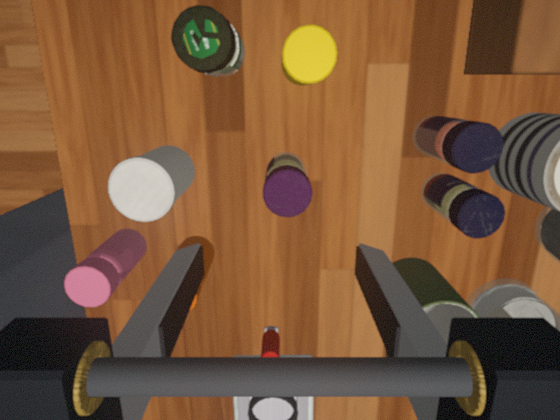

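The jar's purple cap is at (287,190) in the wrist view. That puts it at about (541,303), and the space around it is free. The red handle (270,340) and the cup (270,408) lie ahead.

>>> carry_out([
  [[0.018,0.03,0.25,0,0,0],[0.018,0.03,0.5,0,0,0],[0.018,0.03,0.7,0,0,0],[0.018,0.03,0.83,0,0,0],[0.018,0.03,0.83,0,0,0]],
], fingers=0.8)

```text
time_s: 4.05
tcp_pos: [538.9, 303.9, 52.5]
tcp_rot: [0.707, 0.707, -0.002, -0.001]
contact_force: [0.2, 0.8, 0.9]
width: 75.1
```

>>> carry_out([
  [[0,0,0,0,0,0],[0,0,0,0,0,0],[0,0,0,0,0,0],[0,0,0,0,0,0],[0,0,0,0,0,0]],
], fingers=0.2, grip_force=12)

```text
time_s: 4.68
tcp_pos: [539.7, 304.2, 53.6]
tcp_rot: [0.707, 0.707, -0.001, -0.001]
contact_force: [1.4, 0.6, 3.9]
width: 41.5
```

>>> carry_out([
  [[0,0,0,0,0,0],[0,0,-0.2,0,0,0],[0,0,-0.4,0,0,0],[0,0,-0.5,0,0,0],[0,0,-0.5,0,0,0]],
])

```text
time_s: 5.3
tcp_pos: [540.6, 304.6, 155.3]
tcp_rot: [0.707, 0.707, 0.001, -0.0]
contact_force: [-0.2, 0.6, -1.3]
width: 41.5
```

>>> carry_out([
  [[-0.2,-0.02,0,0,0,0],[-0.4,-0.04,0,0,0,0],[-0.6,-0.06,0,0,0,0],[-0.75,-0.08,0,0,0,0],[-0.75,-0.08,0,0,0,0]],
])

```text
time_s: 5.92
tcp_pos: [523.5, 152.7, 152.9]
tcp_rot: [0.708, 0.706, -0.001, -0.001]
contact_force: [-0.0, 0.7, -1.2]
width: 41.4
```

Run:
```python
from h import *
o=arm.get_obs(); print(o['tcp_pos'])
w=read_camera('wrist'); save(w,'w2.png'); t=read_camera('top'); save(t,'t2.png')
for c in('wrist','top'):
  for n in ('jar','sled_cup','sled_handle','knob_top'): print(c,n,[(d['point'],round(d['confidence'],2)) for d in boxes_of(n,c)][:2])
M=np.array(calibration('wrist')['mount']); print(M.round(2))
T=R.from_quat(o['tcp_rot']).as_matrix()
```

```text
[523.5004808  152.68821553 152.93935838]
wrist jar [([522.7, 162.7, 200.2], 0.91), ([445.0, 211.6, 100.7], 0.58)]
wrist sled_cup [([527.0, -3.6, 27.0], 0.77)]
wrist sled_handle [([529.6, -1.7, 27.8], 0.74)]
wrist knob_top []
top jar [([362.3, 219.3, 101.0], 0.77), ([553.9, 405.1, 97.1], 0.69)]
top sled_cup [([523.0, 12.7, 26.0], 0.68)]
top sled_handle [([526.0, 13.7, 27.6], 0.71)]
top knob_top [([523.2, -112.6, 281.6], 0.69)]
[[  -0.     -0.96   -0.29   84.05]
 [   1.     -0.     -0.     -0.36]
 [   0.     -0.29    0.96 -179.65]
 [   0.      0.      0.      1.  ]]
```

View pics/w2.png

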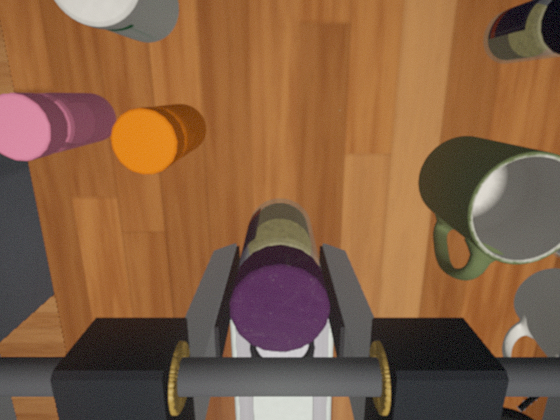

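The jar is held upright, with its cap at (280,298) and the cup behind it. I now get the cap and cup offsets from the wrist pictures.

Run:
```python
from h import *
def o(p,q=[.7071,.7071,-.001,0]): return dict(tcp_pos=p,tcp_rot=q)
w=cv2.imread('pics/w2.png'); hsv=cv2.cvtColor(w,cv2.COLOR_BGR2HSV); H,S,V=[hsv[...,i].astype(int) for i in range(3)]
m=((H>130)&(H<165)&(S>60)).astype(np.uint8); n,l,s,c=cv2.connectedComponentsWithStats(m); i=1+np.argmax(s[1:,4]); print('cap',s[i],c[i])
x,y,ww,hh=s[i][:4]; r=ww/2
for v in (y+hh-1-r*0.96,): print('cap at tcp(523.5,152.7):',ray('wrist',x+ww/2,v,200,o([523.5,152.7,152.9])))
print('bottom edge y',ray('wrist',x+ww/2,y+hh,200,o([523.5,152.7,152.9])))
w=cv2.imread('pics/w1.png'); hsv=cv2.cvtColor(w,cv2.COLOR_BGR2HSV); H,S,V=[hsv[...,i].astype(int) for i in range(3)]
red=((H<6)|(H>174))&(S>170)&(V>60); red[:, :240]=0; red[:,300:]=0
vv,uu=np.nonzero(red); print('handle px',uu.min(),uu.max(),vv.min(),vv.max())
print('handle top end / bottom',ray('wrist',uu.mean(),vv.max()-6,72,o([535,299.4,218.9])))
p=(V<60); p[:394]=0; p[:,:240]=0;p[:,305:]=0
vv,uu=np.nonzero(p); print('ring px',uu.min(),uu.max(),vv.min(),vv.max())
e,ax,a=cv2.fitEllipse(np.c_[uu,vv].astype(np.float32)); print(e,ax,a,ray('wrist',e[0],e[1],37,o([535,299.4,218.9])))
cr=cv2.resize(w[310:420,220:330],(660,660)); 
t=cv2.imread('pics/t2.png')[170:270,260:420]; t=cv2.resize(t,None,fx=4.1,fy=4.1,interpolation=cv2.INTER_CUBIC)
cv2.imwrite('pics/c2.png',cv2.resize(cr,(400,400))); cv2.imwrite('pics/c3.png',np.hstack([cv2.resize(cr,(410,410)),t[:410]])[:, :800])
```

```text
cap [ 228  246  104  105 7814] [279.23355516 301.38610187]
cap at tcp(523.5,152.7): [523.46783423 156.30874966 200.        ]
bottom edge y [523.45551821 131.88796816 200.        ]
handle px 262 278 330 356
handle top end / bottom [525.04244538 125.83948891  72.        ]
ring px 249 296 397 419
(272.46563720703125, 409.91168212890625) (32.760986328125, 46.1710205078125) 89.9130859375 [525.81752801  11.38464652  37.        ]
```

View pics/c2.png

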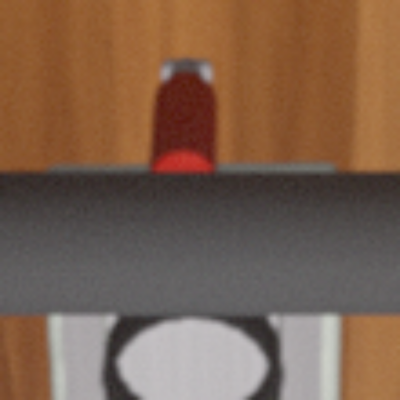

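>>> carry_out([
  [[-0.2,0,0,0,0,0],[-0.4,0,0,0,0,0],[-0.6,0.002,0,0,0,0],[-0.72,0.002,0.12,0,0,0],[-0.72,0.002,0.25,0,0,0]],
])

```text
time_s: 7.05
tcp_pos: [526.1, 9.4, 105.0]
tcp_rot: [0.707, 0.707, 0.001, 0.001]
contact_force: [0.9, -0.6, -1.7]
width: 41.7
```

Run:
```python
from h import *
o=arm.get_obs(); print(o['tcp_pos'],o['contact_force'])
a=read_camera('scene'); save(a,'s3.png'); 
u,v=map(int,proj('scene',[524,9,40])); print(u,v)
c=a[max(0,v-70):v+40,u-75:u+75]; save(cv2.resize(c,(800,586),interpolation=cv2.INTER_CUBIC),'s3c.png'); print('crop origin',u-75,v-70,800/150)
for z in (37,45): print([np.round((np.array(proj('scene',p))-[u-75,v-70])*800/150) for p in ([524,9,z],[524+31,9,z],[524-31,9,z],[524,40,z],[524,-22,z])])
```

```text
[526.07877812   9.41458541 105.01682289] [ 0.86925761 -0.55575533 -1.7365559 ]
330 286
crop origin 255 216 5.333333333333333
[array([404., 380.]), array([460., 342.]), array([347., 419.]), array([346., 337.]), array([465., 425.])]
[array([405., 364.]), array([461., 327.]), array([347., 403.]), array([347., 322.]), array([467., 409.])]
```

View pics/s3c.png

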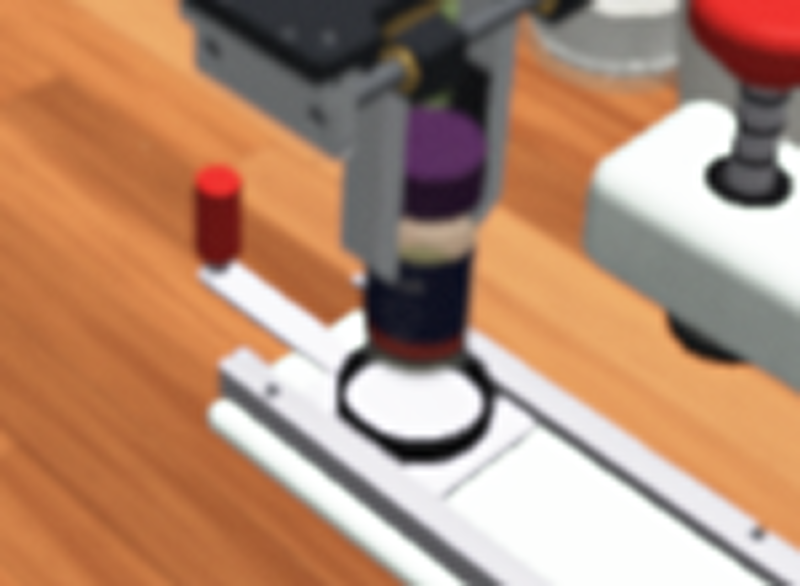

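Run:
```python
from h import *
a=cv2.imread('pics/s3.png')[216:326,255:405]; k=800/150
a=cv2.resize(a,(800,586),interpolation=cv2.INTER_CUBIC)
def circ(c,r,z,col):
    t=np.linspace(0,2*np.pi,80); P=np.array([(np.array(proj('scene',[c[0]+r*np.cos(s),c[1]+r*np.sin(s),z]))-[255,216]+.5)*k for s in t])
    cv2.polylines(a,[P.round().astype(np.int32)],True,col,1,cv2.LINE_AA)
circ((523.5,4),31,37,(0,255,0)); circ((523.5,4),31,25,(0,255,0)); circ((523.5,4),26,37,(0,255,255))
circ((526,8),21,52,(255,0,255)); circ((526,8),21,152,(255,0,255))
circ((523.5,4+110),10,72,(255,255,0)); circ((523.5,4-140),25,280,(0,255,0))
cv2.imwrite('pics/s3d.png',a)
```

```text
(no output)
```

View pics/s3d.png

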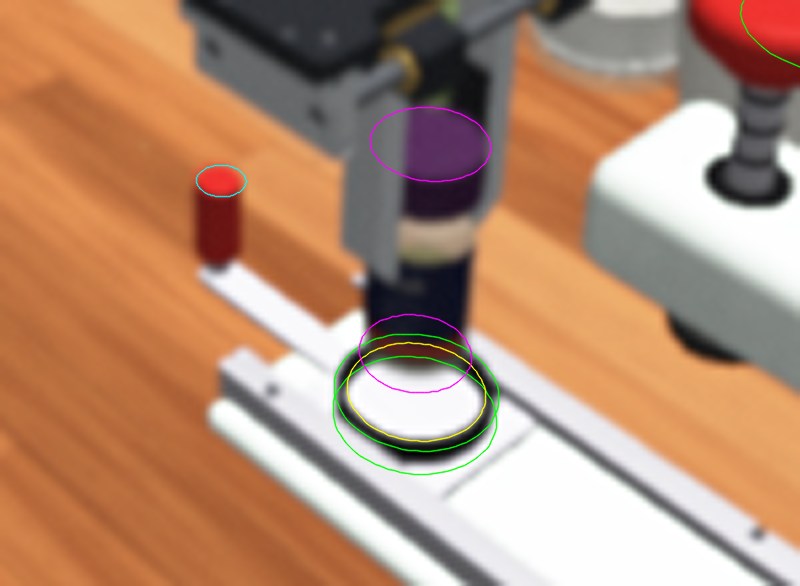

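The overlay fits the ring and handle with the cup at (523.5,4), and the jar's cap at about (526,8). The correction is about -3 mm in y and -2 mm in x. I lower in stages and watch the force.

>>> carry_out([
  [[-0.015,-0.01,0.0,0,0,0],[-0.015,-0.01,0.03,0,0,0],[-0.015,-0.01,0.07,0,0,0],[-0.015,-0.01,0.1,0,0,0],[-0.015,-0.01,0.1,0,0,0]],
])

```text
time_s: 7.72
tcp_pos: [520.7, 7.7, 79.8]
tcp_rot: [0.707, 0.707, -0.001, -0.003]
contact_force: [0.9, -0.2, -1.2]
width: 41.8
```

>>> carry_out([
  [[0.0,0.008,0.005,0,0,0],[0,0.008,0.01,0,0,0],[0,0.008,0.015,0,0,0]],
])

```text
time_s: 8.1
tcp_pos: [522.8, 7.8, 78.6]
tcp_rot: [0.707, 0.707, -0.001, -0.002]
contact_force: [-2.7, 1.5, 9.5]
width: 41.7
```

>>> carry_out([
  [[0,0,0,0,0,0],[0,0,0,0,0,0]],
])

```text
time_s: 8.35
tcp_pos: [523.0, 7.8, 78.6]
tcp_rot: [0.707, 0.707, -0.001, -0.002]
contact_force: [0.3, -0.0, 1.5]
width: 41.6
```

Contact came at TCP z 78.6, so the jar's base is at 25 mm, on the cup floor. I release it and rise.

>>> carry_out([
  [[0,0,0,0,0,0],[0,0,0,0,0,0],[0,0,0,0,0,0],[0,0,0,0,0,0]],
], fingers=0.7)

```text
time_s: 8.85
tcp_pos: [522.9, 7.8, 78.5]
tcp_rot: [0.707, 0.707, -0.001, -0.002]
contact_force: [0.9, 1.0, -0.3]
width: 65.7
```

>>> carry_out([
  [[0,0,-0.1,0,0,0],[0,0,-0.3,0,0,0],[0,0,-0.5,0,0,0],[0,0,-0.5,0,0,0]],
])

```text
time_s: 9.35
tcp_pos: [525.7, 7.4, 182.8]
tcp_rot: [0.707, 0.707, 0.002, 0.001]
contact_force: [0.1, 0.9, 0.8]
width: 65.5
```

>>> carry_out([
  [[0.2,0,0,0,0,0],[0.4,0,0,0,0,0],[0.55,0,0,0,0,0],[0.55,0,0,0,0,0]],
])

```text
time_s: 9.85
tcp_pos: [524.7, 118.9, 181.0]
tcp_rot: [0.706, 0.708, 0.001, 0.0]
contact_force: [1.3, -0.5, 0.9]
width: 65.9
```

Run:
```python
from h import *
o=arm.get_obs(); print(o['tcp_pos'])
a=read_camera('scene'); w=read_camera('wrist'); save(w,'w4.png')
a=cv2.resize(a[216:326,255:405],(560,411),interpolation=cv2.INTER_CUBIC)
save(np.hstack([a,cv2.resize(w[230:420,170:390],(476,411))])[:,:1036],'m4.png')
im=cv2.imread('pics/m4.png'); cv2.imwrite('pics/m4.png',cv2.resize(im,(800,317)))
for n in('jar','sled_handle','sled_cup','knob_top'): print(n,[(d['point'],round(d['confidence'],2)) for d in boxes_of(n,'wrist')][:2])
```

```text
[524.70755363 118.88201129 181.03117881]
jar [([373.1, 217.8, 97.2], 0.95), ([522.6, 24.2, 97.0], 0.94)]
sled_handle [([523.0, 43.3, 28.2], 0.79)]
sled_cup [([524.5, 43.4, 29.9], 0.61)]
knob_top []
```

View pics/m4.png

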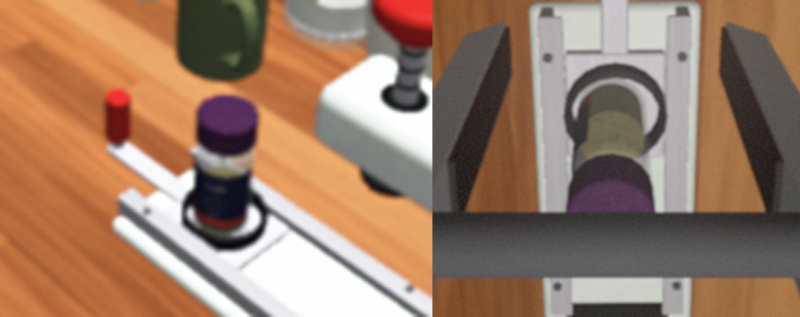

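The jar stands upright inside the ring. Next I grip the handle at about (523.5,116).

>>> carry_out([
  [[-0.01,-0.005,0.2,0,0,0],[-0.01,-0.005,0.4,0,0,0],[-0.01,-0.005,0.6,0,0,0],[-0.01,-0.005,0.69,0,0,0],[-0.01,-0.005,0.69,0,0,0]],
])

```text
time_s: 10.78
tcp_pos: [524.4, 113.9, 43.6]
tcp_rot: [0.708, 0.706, 0.001, 0.0]
contact_force: [1.4, -0.3, 0.2]
width: 65.6
```

>>> carry_out([
  [[0,0,0,0,0,0],[0,0,0,0,0,0],[0,0,0,0,0,0],[0,0,0,0,0,0],[0,0,0,0,0,0]],
], fingers=0.05, grip_force=15)

```text
time_s: 11.4
tcp_pos: [524.3, 114.0, 43.8]
tcp_rot: [0.708, 0.706, 0.001, 0.0]
contact_force: [-1.6, -0.1, 3.3]
width: 19.8
```

>>> carry_out([
  [[-0.03,0,0,0,0,0],[-0.08,0,0,0,0,0],[-0.13,0,0,0,0,0],[-0.18,0,0,0,0,0],[-0.23,0,0,0,0,0]],
])

```text
time_s: 12.02
tcp_pos: [524.7, 67.2, 43.8]
tcp_rot: [0.708, 0.706, 0.001, 0.0]
contact_force: [2.1, 2.1, -0.7]
width: 19.4
```

>>> carry_out([
  [[-0.05,0,0,0,0,0],[-0.1,0,0,0,0,0],[-0.15,0,0,0,0,0],[-0.2,0,0,0,0,0],[-0.25,0,0,0,0,0]],
])

```text
time_s: 12.65
tcp_pos: [525.2, 16.6, 43.8]
tcp_rot: [0.708, 0.706, 0.002, 0.001]
contact_force: [4.8, 2.1, -2.4]
width: 19.3
```

>>> carry_out([
  [[-0.03,0,0,0,0,0],[-0.06,0,0,0,0,0],[-0.09,0,0,0,0,0],[-0.11,0,0,0,0,0],[-0.12,0,0,0,0,0]],
])

```text
time_s: 13.28
tcp_pos: [525.5, -7.8, 43.8]
tcp_rot: [0.708, 0.706, 0.002, 0.001]
contact_force: [5.1, 1.7, -1.8]
width: 19.8
```

>>> carry_out([
  [[-0.02,0,0,0,0,0],[-0.04,0,0,0,0,0],[-0.055,0,0,0,0,0],[-0.055,0,0,0,0,0]],
])

```text
time_s: 13.78
tcp_pos: [525.5, -12.4, 43.9]
tcp_rot: [0.707, 0.707, 0.006, -0.003]
contact_force: [4.8, 16.4, -0.6]
width: 19.9
```

The sled stopped against a 16 N resistance after 126 mm, so it is home. I release the handle and rise.

>>> carry_out([
  [[0,0,0,0,0,0],[0,0,0,0,0,0],[0,0,0,0,0,0]],
], fingers=0.6)

```text
time_s: 14.15
tcp_pos: [524.9, -13.1, 43.7]
tcp_rot: [0.708, 0.707, 0.006, -0.003]
contact_force: [-0.4, 0.2, -0.4]
width: 46.4
```

>>> carry_out([
  [[0,0,-0.2,0,0,0],[0,0,-0.4,0,0,0],[0,0,-0.65,0,0,0],[0,0,-0.9,0,0,0],[0,0,-1,0,0,0]],
])

```text
time_s: 14.78
tcp_pos: [525.1, -16.5, 247.9]
tcp_rot: [0.708, 0.706, 0.007, -0.001]
contact_force: [-0.3, 0.0, -0.4]
width: 56.6
```

>>> carry_out([
  [[0,0,-0.2,0,0,0],[0,0,-0.4,0,0,0],[0,0,-0.55,0,0,0],[0,0,-0.55,0,0,0]],
], fingers=0)

```text
time_s: 15.28
tcp_pos: [524.7, -18.4, 360.7]
tcp_rot: [0.708, 0.706, 0.008, 0.002]
contact_force: [0.3, 0.6, 0.7]
width: 19.5
```

Run:
```python
from h import *
o=arm.get_obs(); print(o['tcp_pos'],o['q'])
a=read_camera('scene'); t=read_camera('top'); w=read_camera('wrist')
save(np.hstack([cv2.resize(a[190:340,290:470],(480,400)),cv2.resize(w,(320,400))]),'m5.png')
for c in('top','scene','wrist'): print(c,[(d['point'],round(d['confidence'],2)) for d in boxes_of('knob_top',c)][:2])
hsv=cv2.cvtColor(w,cv2.COLOR_RGB2HSV); H,S,V=[hsv[...,i].astype(int) for i in range(3)]
m=(((H<6)|(H>174))&(S>170)).astype(np.uint8); n,l,s,c=cv2.connectedComponentsWithStats(m); print(s[1:][s[1:,4]>50])
# scene knob fit: project circle vs top
for y in (-116,-122): print(y,[np.round(proj('scene',[524+25*a,y+25*b,280])) for a,b in ((1,0),(-1,0),(0,1),(0,-1))])
hs=cv2.cvtColor(a,cv2.COLOR_RGB2HSV); H,S,V=[hs[...,i].astype(int) for i in range(3)]
m=(((H<6)|(H>174))&(S>190)).astype(np.uint8); n,l,s,c=cv2.connectedComponentsWithStats(m); print(s[1:][s[1:,4]>50])
```

```text
[524.66774011 -18.41506865 360.66378617] [-0.15096139  0.04294073  1.11145103  0.0127118   1.97469784 -0.14253764]
top [([518.4, -120.3, 284.4], 0.84)]
scene [([522.4, -124.2, 279.0], 0.59), ([523.5, -85.8, 23.3], 0.47)]
wrist [([527.1, -108.6, 278.3], 0.55)]
[[ 262  299   35   55 1611]]
-116 [array([409., 208.]), array([389., 220.]), array([386., 207.]), array([414., 221.])]
-122 [array([413., 209.]), array([393., 222.]), array([389., 209.]), array([417., 223.])]
[[385 206  32  26 651]
 [334 277   8  18 113]]
```

View pics/m5.png

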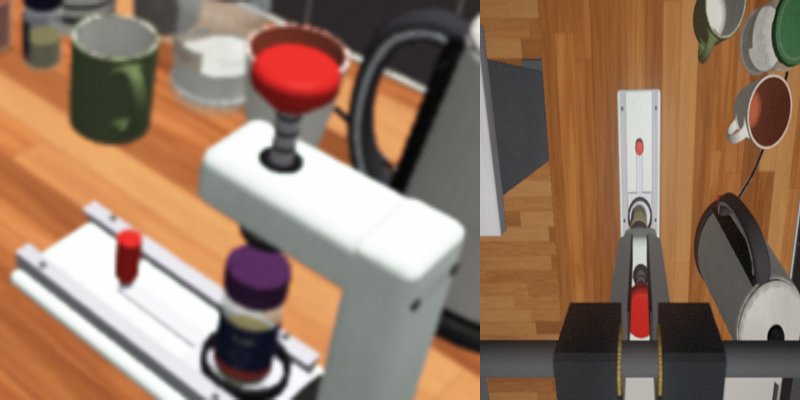

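Run:
```python
from h import *
print(ray('scene',338,280.2,72), ray('scene',296.1,249.9,72))
# knob top: u range 385..416, top edge 206
t=np.linspace(0,6.28,100)
for x in (522,525):
  for y in (-114,-118,-122,-126):
    P=np.array([proj('scene',[x+25*np.cos(s),y+25*np.sin(s),280]) for s in t]); print(x,y,P.min(0).round(1),P[:,0].max().round(1))
print(rel([525,-119,300]))
```

```text
[521.06385673 -10.53000133  72.        ] [522.50168811 112.27467398  72.        ]
522 -114 [380.7 204.9] 415.0
522 -118 [382.8 205.9] 417.3
522 -122 [385. 207.] 419.7
522 -126 [387.2 208. ] 422.0
525 -114 [381.9 204.2] 416.2
525 -118 [384.1 205.2] 418.5
525 -122 [386.2 206.2] 420.8
525 -126 [388.4 207.3] 423.2
[-0.509  0.007  0.273]
```

The handle-to-knob distance is now 109 mm against a nominal 110, so the sled is home. The pad sits above the jar's cap. I go over the knob at (524,-120).

>>> carry_out([
  [[-0.2,0,0,0,0,0],[-0.4,0.003,0,0,0,0],[-0.51,0.003,0.1,0,0,0],[-0.51,0.003,0.25,0,0,0],[-0.51,0.003,0.34,0,0,0]],
])

```text
time_s: 16.2
tcp_pos: [523.4, -119.2, 283.6]
tcp_rot: [0.708, 0.706, 0.005, -0.004]
contact_force: [-0.1, -0.5, 0.2]
width: 0.7
```

>>> carry_out([
  [[0,0,0.02,0,0,0],[0,0,0.04,0,0,0],[0,0,0.06,0,0,0],[0,0,0.06,0,0,0]],
])

```text
time_s: 16.7
tcp_pos: [522.9, -118.9, 273.9]
tcp_rot: [0.708, 0.706, 0.005, -0.003]
contact_force: [-2.3, 0.2, 5.8]
width: 0.3
```

>>> carry_out([
  [[0,0,0.03,0,0,0],[0,0,0.06,0,0,0],[0,0,0.09,0,0,0],[0,0,0.12,0,0,0],[0,0,0.12,0,0,0]],
])

```text
time_s: 17.32
tcp_pos: [522.9, -118.9, 253.4]
tcp_rot: [0.708, 0.706, 0.005, -0.001]
contact_force: [-4.2, -0.1, 12.5]
width: 0.2
```

>>> carry_out([
  [[0,0,0.02,0,0,0],[0,0,0.035,0,0,0],[0,0,0.045,0,0,0],[0,0,0.045,0,0,0]],
])

```text
time_s: 17.82
tcp_pos: [522.9, -118.9, 248.1]
tcp_rot: [0.708, 0.706, 0.006, 0.0]
contact_force: [-3.7, 0.9, 11.2]
width: 0.5
```

>>> carry_out([
  [[0,0,0.02,0,0,0],[0,0,0.03,0,0,0],[0,0,0.04,0,0,0],[0,0,0.04,0,0,0],[0,0,0.04,0,0,0]],
])

```text
time_s: 18.45
tcp_pos: [523.0, -118.9, 245.7]
tcp_rot: [0.708, 0.706, 0.007, 0.003]
contact_force: [-5.1, 2.1, 15.1]
width: 0.6
```

Run:
```python
from h import *
a=read_camera('scene'); o=arm.get_obs(); print(o['time_s'],o['tcp_pos'],o['contact_force'])
save(cv2.resize(a[190:310,310:450],(700,600),interpolation=cv2.INTER_CUBIC),'s6.png')
```

```text
18.5 [ 522.96202623 -118.90486896  245.67700396] [-5.79635653  2.27012596 16.6075605 ]
```

View pics/s6.png

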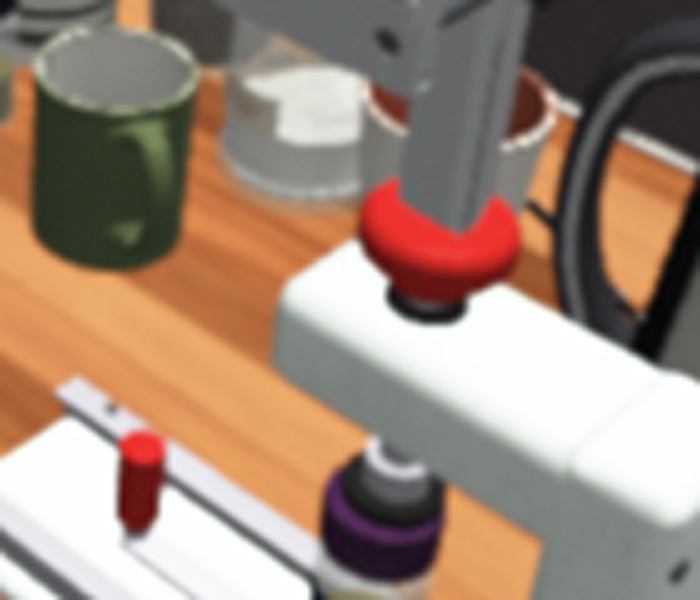

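No rings are visible and the pad rests on the cap. One slightly firmer push will seat it at the stop.

>>> carry_out([
  [[0,0,0.02,0,0,0],[0,0,0.035,0,0,0],[0,0,0.045,0,0,0],[0,0,0.045,0,0,0],[0,0,0.045,0,0,0]],
])

```text
time_s: 19.12
tcp_pos: [523.0, -118.9, 244.1]
tcp_rot: [0.708, 0.706, 0.008, 0.006]
contact_force: [-7.7, 2.4, 21.5]
width: 0.4
```

>>> carry_out([
  [[0,0,0.045,0,0,0],[0,0,0.045,0,0,0],[0,0,0.045,0,0,0]],
])

```text
time_s: 19.5
tcp_pos: [523.0, -118.9, 244.1]
tcp_rot: [0.708, 0.706, 0.01, 0.01]
contact_force: [-9.4, 3.3, 24.4]
width: 0.3
```

The knob is at the firm stop: z holds at 244.1 mm (36 mm of travel) while the force rises to 24 N. Handing in.

```bash
python3 -c "
from h import *
o=arm.get_obs(); print(o['tcp_pos'],o['contact_force']); print(arm.hand_in())"
```

```text
[ 522.99478406 -118.93482422  244.06475805] [-9.44105209  3.29889593 24.36669678]
the job is handed in; nothing more can be done
None
```

I stood the purple-capped jar in the sled's cup, slid the sled home by its handle, pressed the knob to its firm stop and handed the job in at 19.5 s with the knob still held down. The hand-in reports no verdict.

- **Knob:** it sits about 36 mm down, with the fingertips at z = 244.1 mm and not moving as the push rose to 24 N. That is past the third click at 34 mm. There is also about 9 N of sideways force on the fingers.
- **Pad and rings:** the last scene picture, taken just before the final push, shows the pad on the cap and no black rings left above the head.
- **Sled:** it stopped against 16 N of resistance after 126 mm. It seems to have started about 14 mm in. The handle-to-knob distance measured 109 mm against a nominal 110.
- **Jar:** it touched the cup floor at the expected 25 mm height and stood upright inside the ring in the pictures after release. I did not measure its final offset from the cup's centre. The cameras disagreed by about 4 to 7 mm on the cup's position (scene y ≈ 4, top ≈ 7, wrist ≈ 11), so I aimed between them.
- **Bystanders:** I touched none of them, but I did not remeasure their positions at the end.

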